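# Reset the tripped overload in the cart's power box

## Robot

A 7-joint arm with a two-finger parallel gripper is mounted at the origin on a cart in front of the work surface, level with it; the furniture and walls round the work are solid. World frame = base frame: x ahead of the robot, y to its left, z up, the work surface at z = 0. Lengths are in m, angles in rad, forces in N, time in s.
With the tool pointing down it reaches from about 0.4 to 0.85 m from the base axis. Payload 10.4 kg.
Tool frame: the origin (TCP) lies midway between the tips of the shut fingers; the grasp point (between the pads) lies 19 mm behind it; z points along the fingers, y is the direction in which the jaws open and shut (so a half turn about z gives the same grasp; the last joint's range is limited). The gripper opens to 85 mm and grips with 20 to 120 N. Pads are 22 mm wide; open, the fingers measure 114 mm over their backs; the gripper's body (76 mm by 85 mm) begins 54 mm behind the grasp point. The pads swing forward as they close: fully open they stand 13 mm farther back than shut.
Start: joints at [1.127, 0.332, -0.065, 1.46, 0.022, 1.35, -0.088], TCP at [0.255, -0.57, 0.231] pointing down, gripper open.
Joint ranges: [-2.6, 2.6], [-0.5, 2.12], [-1.47, 1.34], [0.16, 2.42], [-1.27, 4.41], [0.06, 2.06], [-2.6, 2.6]. Speed limits (rad/s): [2.22, 2.22, 2.79, 2.79, 3.14, 3.14, 3.14].

## Interface

Orientations are given as a unit quaternion [x, y, z, w].
In Python, from workcell import manip, camera, camera_info, workorder, nets gives the robot as it stands.
- The arm moves only by the tool apply_moves, never from a script. Its argument "commands" is a list of rows, each a list of 5 numbers: the shift along the tool's x, y, z in m, then the turn about the tool's z in degrees, then the gripper command: -1 is fully open, 1 is shut, values between are in proportion. A call has 1 to 5 rows; each row shifts and turns the pose as measured when the row begins, along the tool's axes as they then stand; what a row does not reach is not made up. A row lasts 1/12 s, in which the tool goes at most 41.7 mm and 7.16 degrees, less where a joint would pass 70% of its speed; a pose out of reach is approached as far as the arm can. A call is refused whole if a number of a shift passes 0.0417 or a number of a turn 7.16, either way. A call with a gripper value outside its range is refused whole. The fingers move at their own pace and stop on an object; "squeeze" is the grip in N (left out, the last holds). Time passes only in rows, so rows that do not move let the fingers close. It gives the time, the measured TCP pose, the force and the opening at its end, in the units of the state.
- manip.get_obs(): the state, without advancing time (a new reading comes with each control period).
- camera(name): name is "side" or "top"; returns (picture, depth): 480x640x3 uint8, red, green, blue; 480x640 float32, m along the optical axis (not along the pixel's ray), 0 where there is no reading.
- camera_info(name): a dict with "camera_matrix" (3x3 intrinsics, pixels), "k1" (the pictures are not rectified: a ray, as slopes to the right and down, at radius r is drawn at 1 + k1 r^2 times it, then the intrinsics apply), "xyz" and "rotation" of the camera in the world. Camera axes: x right, y down, z forward; pixel columns grow to the right and rows downward; lengths in m; the calibration is good to about 2 mm. A picture is of the moment at which its call begins. camera_info takes no time and is no camera call.
- workorder.hand_in(): hands the job in, once; it reports no verdict.
Trained networks look in the newest picture that a camera, given by its name, has taken for a name from the list of things; names that differ only in an ending like _2 or _b are one class to them, and where a whole thing is asked for, a point or a joint stands for the part that bears it (a point fixed in the world has none). Each returns a list of dicts, best first, with "conf" (0 to 1); they miss things now and then, are a little off and sometimes report something else, mostly with a low value. They report only what shows in the picture. A call takes as long as a camera call.
- nets.look_for(camera, thing): "rect" ([left, top, width, height] in pixels, round what is visible of it).
- nets.place_of(camera, thing): "xy" ([column, row] in pixels: a listed point, or the origin of a listed thing).
The state is a dict: "clock": time; "joint_pos": joint angles; "joint_velocities": joint speeds; "tau": joint torques, N m; "position": TCP position; "ee_rot": TCP orientation; "ft_force": force on the tool from outside, world axes, zero at the start; "torque": the same for the moment, N m; "grip_width": opening from 0.0 (shut) to 1.0 (fully open).
Only numpy, scipy, OpenCV 4.12 (cv2) and the standard library are available. Lean on these libraries where they do the work, as an engineer would, in place of code of your own. Each camera call takes 0.05 s, during which the arm holds its last target. There are 200 camera calls.

## Task

One of the three plug-in overload modules in the power box has tripped: its blue button has popped up inside its well and its red pin stands out. Switch the box off at its red rocker (press the near half), reach a fingertip into the well and press the popped button until it latches home, then switch the box on again (far half). Only press with the fingers: do not pull any module out or shift it, leave the two sound modules alone and do not disturb the things lying round the box.

Things in the scene. Friction and masses are not known exactly. Their poses are not given: they have to be found in the camera images.
- power_box: grey steel power box, 266 mm wide (y), 104 mm deep (x; 120 with the outlet covers in front), held down by magnet feet, does not move. Origin: centre of its underside, on the cart top; x to its back (away from the robot), y to its left, z up. Walls 64 mm high. Module pockets centred at x 0, y +95, +32, -31 mm; rocker at x 0, y -97 mm, deck round it 66 mm high.
- module_tripped: black plug-in overload module (the tripped one), 78 (x) x 58 (y) x 55 mm, 0.4 kg, loose in any one of the pockets. Origin: centre of its underside, 26 mm above the cart top; its top is at 81 mm; axes as the box's. In the top a round well, 46 mm wide, 24 deep, centred at x -8 mm, holds the blue button, 26 mm wide. A red pin behind the well stands out 8 mm only while tripped.
- module_sound_1: black plug-in overload module (a sound one), 78 (x) x 58 (y) x 55 mm, 0.4 kg, loose in any one of the pockets. Origin: centre of its underside, 26 mm above the cart top; its top is at 81 mm; axes as the box's. In the top a round well, 46 mm wide, 24 deep, centred at x -8 mm, holds the blue button, 26 mm wide. Its button is latched home, face 18 mm below the rim.
- module_sound_2: black plug-in overload module (a sound one), 78 (x) x 58 (y) x 55 mm, 0.4 kg, loose in any one of the pockets. Origin: centre of its underside, 26 mm above the cart top; its top is at 81 mm; axes as the box's. In the top a round well, 46 mm wide, 24 deep, centred at x -8 mm, holds the blue button, 26 mm wide. Its button is latched home, face 18 mm below the rim.
- rocker (a joint): main rocker switch, rad: 0 = ON (far half down, green dot; the start), -0.32 = OFF (near half down, red dot). Red V-shaped paddle 61 mm long (box x), 40 wide, hinged at its middle. About 2.5 N on the raised half starts it; past half way it snaps over and stays. The half that is down lies level at 77 mm above the cart top; the other slopes up, its outer end about 10 mm higher.
- rocker_off_end (a point): on top of the near (OFF) half of the paddle, 21 mm in front of its middle; press straight down about 6 mm here (the half lies level after 6.6 mm) to switch off. Moves with the paddle
- rocker_on_end (a point): on top of the far (ON) half of the paddle, 21 mm behind its middle; press straight down about 6 mm here (the half lies level after 6.6 mm) to switch on. Moves with the paddle
- caliper: digital caliper lying flat, 74x225x16 mm, a bystander; origin: centre of its underside
- hex_key_1: bent hex key lying flat, 45x125x12 mm, a bystander; origin: centre of its underside
- micrometer: micrometer lying flat, 42x129x16 mm, a bystander; origin: centre of its underside
- marker: white marker pen with blue cap lying flat, 123 mm long, 13 mm thick, a bystander; origin: centre of its underside
- bracket_1: pale milled bracket, 46x72x36 mm, a bystander; origin: centre of its underside
- bracket_2: pale milled bracket, 46x72x36 mm, a bystander; origin: centre of its underside
- bush_1: pale flanged bush standing upright, 45 mm across, 30 mm high, a bystander; origin: centre of its underside
- bush_2: pale flanged bush standing upright, 45 mm across, 30 mm high, a bystander; origin: centre of its underside
- button (a joint): reset button of module_tripped, m pushed down: 0 = tripped (face 10 mm below the well's rim; the start), 0.008 = home (face 18 mm below the rim). Over-centre latch: takes about 4 N to start, springs back if let go before 5.5 mm, beyond that snaps home and stays.
- button_top (a point): centre of the face of the tripped module's blue button, 71 mm above the cart top while tripped; moves with the button

How it is judged:
By the outcome, as a careful person would: the job done as asked, in the order asked, and still so for the second after the job is handed in, with the robot touching nothing.
It also fails if it takes over 45 s, if anything falls off the work surface, if the arm or the gripper's body presses on something with over 40 N, if the wrist force passes 120 N, or if a joint passes its speed limit or range.

## Working session

There is one attempt and no reset: what is moved stays moved. The work goes in short steps, Python scripts to look and compute and a tool call to move; the robot and the scene stay as the last step left them, time stands still between calls to the robot, and variables do not carry over. Pictures are saved under pics/ and viewed, about 8 in all and at most 12, crops included, and the job is handed in when it is done.

Besides the shell and the picture viewer there is one more tool, called after "Request:" as name([rows], argument=value, ...), one row to a line, values as JSON. apply_moves: Moves the arm, as the interface text tells. Its arguments: {"type":"object","properties":{"commands":{"type":"array","items":{"type":"array","items":{"type":"number"}}},"squeeze":{"type":"number"}},"required":["commands"]}

```bash
mkdir -p pics; cat > h.py <<'E'
import numpy as np, cv2
from workcell import manip, camera, camera_info, workorder, nets
def ray(cam,uv):
    i=camera_info(cam);K=np.array(i["camera_matrix"],float);d=(np.array(uv,float)-K[:2,2])/[K[0,0],K[1,1]]
    s=d.copy()
    for _ in range(20): s=d/(1+i["k1"]*(s@s))
    R=np.array(i["rotation"],float)
    return np.array(i["xyz"],float),R@np.r_[s,1]
def at_z(cam,uv,z):
    o,d=ray(cam,uv);return o+d*(z-o[2])/d[2]
def snap(cam,name):
    p,d=camera(cam);cv2.imwrite(f"pics/{name}.png",p[:,:,::-1]);return p,d
E
python3 - <<'E'
from h import *
np.set_printoptions(precision=4,suppress=True)
o=manip.get_obs();print({k:np.round(o[k],4).tolist() for k in("clock","position","ee_rot","grip_width","ft_force")})
for c in("top","side"):
    snap(c,c+"0");i=camera_info(c);print(c,i["xyz"],np.array(i["rotation"]).round(3).tolist(),i["k1"])
    for t,z in(("button_top",.071),("rocker_off_end",.08),("rocker_on_end",.077),("power_box",0),("module_sound_1",.026),("module_tripped",.026)):
        for r in nets.place_of(c,t)[:3]: print(t,np.round(r["xy"],1),round(r["conf"],2),at_z(c,r["xy"],z))
E
```

```text
{'clock': 0.0, 'position': [0.2552, -0.5701, 0.2305], 'ee_rot': [0.978, 0.2088, -0.0002, -0.0007], 'grip_width': 0.999, 'ft_force': [-0.0867, 0.1909, -0.2232]}
top [0.2686 0.0056 1.188 ] [-0.704, 0.705, -0.061, 0.06] -0.18417238640397066Traceback (most recent call last):
  File "<stdin>", line 7, in <module>
  File "h.py", line 10, in at_z
    o,d=ray(cam,uv);return o+d*(z-o[2])/d[2]
        ~~~^^^^^^^^
  File "h.py", line 8, in ray
    return np.array(i["xyz"],float),R@np.r_[s,1]
                                    ~^~~~~~~~~~~
ValueError: matmul: Input operand 1 has a mismatch in its core dimension 0, with gufunc signature (n?,k),(k,m?)->(n?,m?) (size 3 is different from 4)
```

```bash
sed -i 's/R=np.array(i\["rotation"\],float)/R=Rotation.from_quat(i["rotation"]).as_matrix()/; 1a from scipy.spatial.transform import Rotation' h.py
python3 - <<'E'
from h import *
np.set_printoptions(precision=4,suppress=True)
for c in("top","side"):
    snap(c,c+"0");print(c,camera_info(c)["xyz"])
    for t,z in(("button_top",.071),("rocker_off_end",.08),("rocker_on_end",.077),("power_box",0),("module_tripped",.026)):
        for r in nets.place_of(c,t)[:3]: print(t,np.round(r["xy"],1),round(r["conf"],2),at_z(c,r["xy"],z))
E
```

```text
top [0.2686 0.0056 1.188 ]
button_top [284.2 233. ] 0.49 [0.4728 0.0639 0.071 ]
rocker_off_end [325.5 239.4] 0.71 [ 0.459 -0.013  0.08 ]
rocker_on_end [322.6 221.6] 0.9 [ 0.4932 -0.0078  0.077 ]
rocker_on_end [324.  241.1] 0.53 [ 0.4563 -0.0103  0.077 ]
power_box [277.  229.6] 0.83 [0.4926 0.082  0.    ]
module_tripped [290.8 231.4] 0.6 [0.4841 0.0535 0.026 ]
module_tripped [472.3 256.5] 0.59 [ 0.4341 -0.301   0.026 ]
side [-0.0589  0.8522  0.4562]
button_top [313.3 258.5] 0.39 [0.4692 0.065  0.071 ]
rocker_off_end [340.1 242.5] 0.61 [ 0.4602 -0.0127  0.08  ]
rocker_on_end [322.3 240.7] 0.82 [ 0.4977 -0.0083  0.077 ]
power_box [297.7 295.1] 0.93 [0.49   0.0848 0.    ]
module_tripped [374.6 230.9] 0.72 [ 0.5092 -0.2479  0.026 ]
module_tripped [308.1 275.8] 0.69 [0.4907 0.05   0.026 ]
module_tripped [341.8 243. ] 0.2 [ 0.53   -0.1363  0.026 ]
```

View pics/top0.png

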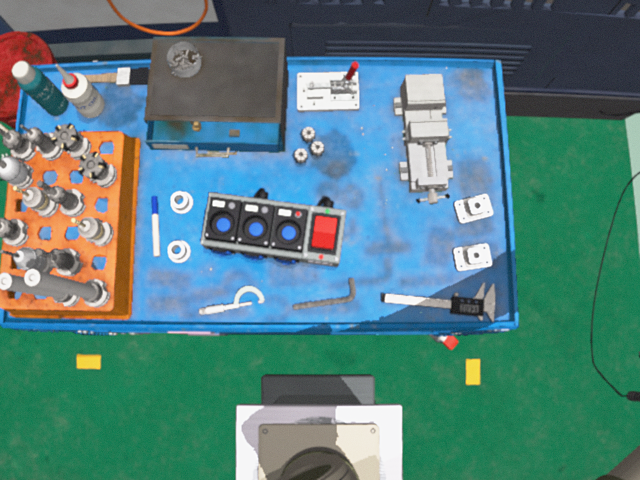

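View pics/side0.png

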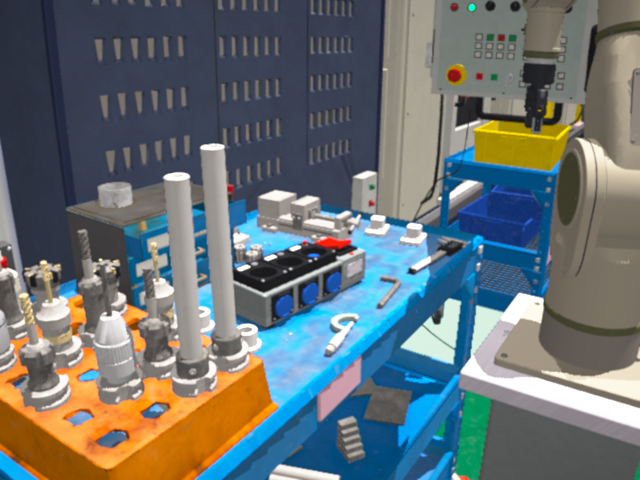

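Top view: the modules' blue buttons are at about (223,225), (256,229) and (289,232), with the rocker at (324,232). A red mark shows near (298,213), beside the right-hand module. I'll zoom in.

```bash
python3 - <<'E'
from h import *
np.set_printoptions(precision=4,suppress=True)
p=cv2.imread("pics/top0.png");q=cv2.imread("pics/side0.png")
a=cv2.resize(p[180:275,190:355],(792,456),interpolation=cv2.INTER_CUBIC)
cv2.imwrite("pics/z0.png",a)
h=cv2.cvtColor(p,cv2.COLOR_BGR2HSV)
def blobs(lo,hi,x0,x1,y0,y1):
    m=np.zeros(h.shape[:2],np.uint8);m[y0:y1,x0:x1]=cv2.inRange(h,lo,hi)[y0:y1,x0:x1]
    n,l,s,c=cv2.connectedComponentsWithStats(m)
    return [(c[i],s[i]) for i in range(1,n) if s[i][4]>3]
for c,s in blobs((105,150,80),(125,255,255),200,312,208,246): print("blue",c,s,at_z("top",c,.063),at_z("top",c,.071))
r=cv2.inRange(h,(0,120,80),(8,255,255))|cv2.inRange(h,(172,120,80),(180,255,255))
m=np.zeros_like(r);m[195:270,200:350]=r[195:270,200:350]
n,l,s,c=cv2.connectedComponentsWithStats(m)
for i in range(1,n): print("red",c[i],s[i],at_z("top",c[i],.085))
i=np.argmax(s[1:,4])+1;print(cv2.minAreaRect(np.argwhere(l==i)[:,::-1].astype(np.float32)))
E
```

```text
blue [222.9408 224.4145] [216 218  14  14 152] [0.4909 0.1807 0.063 ] [0.4893 0.1794 0.071 ]
blue [255.5097 228.7871] [249 222  14  14 155] [0.4824 0.1186 0.063 ] [0.4808 0.1178 0.071 ]
blue [288.2739 232.5414] [282 226  14  14 157] [0.4751 0.0567 0.063 ] [0.4736 0.0563 0.071 ]
red [297.5 213. ] [296 211   4   5  16] [0.5079 0.0388 0.085 ]
red [323.9209 232.0912] [311 215  27  35 746] [ 0.4718 -0.0101  0.085 ]
red [320.6154 256.3846] [319 255   4   4  13] [ 0.4266 -0.0039  0.085 ]
((323.90997314453125, 232.12997436523438), (23.05168342590332, 32.526912689208984), 8.130102157592773)
```

View pics/z0.png

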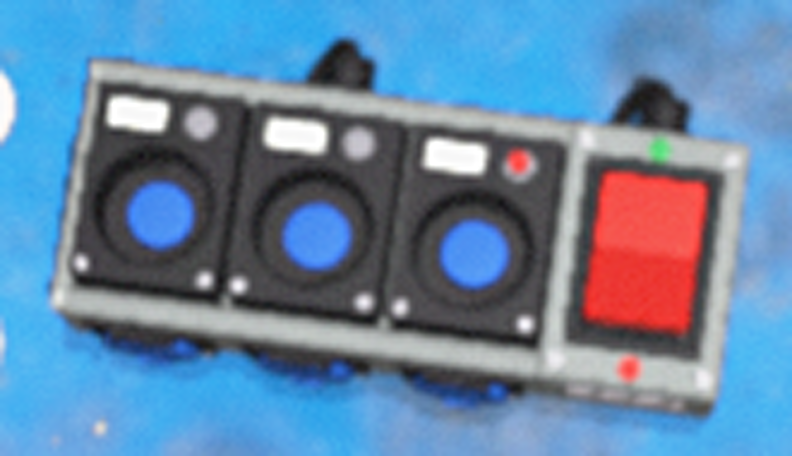

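The tripped module is the right-hand one (box y -31): its red pin is at (297,213). I'll turn to the box's heading with the fingers shut, then fly over.

Request:
apply_moves([
  [0.02,-0.02,0,6.3,1],
  [0.02,-0.02,0,6.3,1],
  [0.02,-0.02,0,6.3,1],
  [0.02,-0.02,0,6.3,1],
  [0.02,-0.02,0,6.3,1],
], squeeze=30)

```text
clock: 1.12
position: [0.3284, -0.4557, 0.2303]
ee_rot: [0.997, -0.08, -0.001, 0.001]
ft_force: [-0.1, -1.2, -0.6]
grip_width: 0.295
```

Request:
apply_moves([
  [0.006,-0.038,0,-0.5,1],
  [0.006,-0.038,0,-0.5,1],
  [0.006,-0.038,0,0,1],
  [0.006,-0.038,0,0,1],
  [0.006,-0.038,0,0,1],
])

```text
clock: 1.53
position: [0.3902, -0.2666, 0.2297]
ee_rot: [0.997, -0.077, -0.001, 0.002]
ft_force: [0.8, 0.1, -0.1]
grip_width: -0.002
```

Request:
apply_moves([
  [0.006,-0.038,0,0,1],
  [0.006,-0.038,0,0,1],
  [0.006,-0.038,0,0,1],
  [0.006,-0.038,0,0,1],
  [0.0,0.0,0,0,1],
])

```text
clock: 1.95
position: [0.4398, -0.1051, 0.2306]
ee_rot: [0.997, -0.072, 0.002, 0.003]
ft_force: [-0.5, 0.6, 0.5]
grip_width: 0.0
```

```bash
cat > g.py <<'E'
from h import *
import sys
T={"off":(.4525,-.0076),"on":(.4941,-.0131),"btn":(.4736+.0,.0565)}
o=manip.get_obs();R=Rotation.from_quat(o["ee_rot"]).as_matrix();p=np.array(o["position"])
print("t",round(o["clock"],2),"p",p.round(4),"F",np.round(o["ft_force"],1),"w",o["grip_width"],"yaw",np.degrees(np.arctan2(R[1,0],R[0,0])).round(2),"tilt",R[:,2].round(3))
for k,v in T.items(): print(k,(R.T@(np.r_[v,p[2]]-p)).round(4))
E
python3 g.py
```

```text
t 1.95 p [ 0.4398 -0.1051  0.2306] F [-0.5  0.6  0.5] w 0.00041092914605760225 yaw -8.28 tilt [ 0.003 -0.006 -1.   ]
off [-0.0014 -0.0983 -0.0005]
on [ 0.0405 -0.0988 -0.0004]
btn [ 0.0102 -0.1648 -0.0008]
```

Request:
apply_moves([
  [0,-0.035,0.02,0.8,1],
  [0,-0.035,0.03,0,1],
  [0,-0.028,0.03,0,1],
  [0,0,0.02,0,1],
  [0,0,0,0,1],
])

```text
clock: 2.37
position: [0.4571, -0.0088, 0.1326]
ee_rot: [0.997, -0.078, 0.006, 0.003]
ft_force: [-1.6, -0.0, -0.1]
grip_width: -0.001
```

```bash
python3 g.py; python3 - <<'E'
from h import *
a,_=snap("top","t1");b,_=snap("side","s1")
A=cv2.resize(a[170:290,190:350],(640,480),interpolation=cv2.INTER_CUBIC)
B=cv2.resize(b[150:330,220:400],(480,480),interpolation=cv2.INTER_CUBIC)
cv2.imwrite("pics/c1.png",cv2.resize(np.hstack([A,B]),(800,343))[:,:,::-1])
E
```

```text
t 2.37 p [ 0.4571 -0.0088  0.1326] F [-1.6 -0.  -0.1] w -0.0011633323746831719 yaw -8.9 tilt [ 0.012 -0.008 -1.   ]
off [-0.0047 -0.0004 -0.0001]
on [ 0.0372 -0.0015  0.0005]
btn [ 0.0062 -0.067  -0.0003]
```

View pics/c1.png

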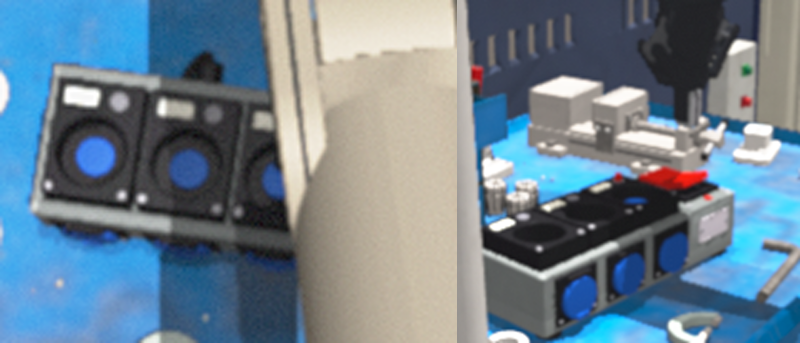

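The side view shows the shut fingers above the rocker at about (690,105). The rest of the scene is undisturbed. Now down onto the near half.

Request:
apply_moves([
  [-0.004,0,0.015,-1.4,1],
  [-0.001,0,0.015,0,1],
  [0,0,0.008,0,1],
  [0,0,0,0,1],
])

```text
clock: 2.8
position: [0.4588, -0.0134, 0.1035]
ee_rot: [0.998, -0.069, 0.013, 0.004]
ft_force: [-0.2, 0.5, -0.2]
grip_width: -0.003
```

```bash
python3 g.py
```

```text
t 2.8 p [ 0.4588 -0.0134  0.1035] F [-0.2  0.5 -0.2] w -0.002908152681501902 yaw -7.88 tilt [ 0.025 -0.01  -1.   ]
off [-0.007  -0.0049 -0.0002]
on [ 0.0349 -0.0051  0.0009]
btn [ 0.0051 -0.0713 -0.0004]
```

```bash
python3 -c "
from h import *
o=manip.get_obs();print(np.round(o['joint_pos'],3))"
```

```text
[ 0.452  0.108 -0.551  2.031  0.082  0.997 -1.848]
```

Request:
apply_moves([
  [-0.006,-0.005,0,0,1],
  [0,0,0,0,1],
])

```text
clock: 2.97
position: [0.4544, -0.0085, 0.1054]
ee_rot: [0.997, -0.07, 0.014, 0.004]
ft_force: [0.6, 0.7, -0.5]
grip_width: -0.005
```

```bash
python3 g.py
```

```text
t 2.97 p [ 0.4544 -0.0085  0.1054] F [ 0.6  0.7 -0.5] w -0.004521653144942505 yaw -8.04 tilt [ 0.027 -0.011 -1.   ]
off [-0.002  -0.0006 -0.0001]
on [ 0.04   -0.001   0.0011]
btn [ 0.0099 -0.067  -0.0002]
```

Request:
apply_moves([
  [-0.002,0,0.012,0,1],
  [-0.001,0,0.006,0,1],
  [0,0,0,0,1],
])

```text
clock: 3.22
position: [0.4537, -0.0086, 0.0902]
ee_rot: [0.997, -0.071, 0.017, 0.005]
ft_force: [-0.4, -0.4, -0.1]
grip_width: -0.002
```

```bash
python3 g.py
```

```text
t 3.22 p [ 0.4537 -0.0086  0.0902] F [-0.4 -0.4 -0.1] w -0.0020108714761735112 yaw -8.09 tilt [ 0.033 -0.012 -0.999]
off [-0.0013 -0.0008 -0.0001]
on [ 0.0406 -0.0012  0.0014]
btn [ 0.0105 -0.0672 -0.0001]
```

Request:
apply_moves([
  [-0.001,0,0.006,0,1],
  [0,0,0.005,0,1],
  [0,0,0.003,0,1],
])

```text
clock: 3.47
position: [0.4544, -0.0087, 0.0772]
ee_rot: [0.997, -0.071, 0.018, 0.005]
ft_force: [-1.2, 0.2, 5.1]
grip_width: 0.0
```

```bash
python3 g.py
```

```text
t 3.47 p [ 0.4544 -0.0087  0.0772] F [-1.2  0.2  5.1] w 0.00024780730359281604 yaw -8.1 tilt [ 0.035 -0.013 -0.999]
off [-0.002  -0.0008 -0.0001]
on [ 0.0399 -0.0013  0.0015]
btn [ 0.0098 -0.0673 -0.0001]
```

One more short press, then up to look.

Request:
apply_moves([
  [0,0,0.002,0,1],
  [0,0,0,0,1],
])

```text
clock: 3.63
position: [0.4545, -0.0086, 0.0772]
ee_rot: [0.997, -0.071, 0.017, 0.006]
ft_force: [-3.7, -0.7, 4.7]
grip_width: -0.003
```

Request:
apply_moves([
  [0,0,-0.02,0,1],
  [0,0,-0.03,0,1],
  [0.003,-0.03,-0.01,0,1],
  [0.003,-0.03,0,0,1],
  [0,0,0,0,1],
])

```text
clock: 4.05
position: [0.4673, 0.0513, 0.1396]
ee_rot: [0.997, -0.073, 0.017, 0.006]
ft_force: [-0.2, -0.2, 0.1]
grip_width: -0.0
```

```bash
python3 g.py; python3 - <<'E'
from h import *
b,_=snap("side","s2")
B=np.hstack([cv2.resize(cv2.cvtColor(x,cv2.COLOR_BGR2RGB)[200:290,270:370],(400,360),interpolation=cv2.INTER_CUBIC) for x in(cv2.imread("pics/side0.png"),cv2.imread("pics/s2.png"))])
cv2.imwrite("pics/c2.png",B[:,:,::-1])
E
```

```text
t 4.05 p [0.4673 0.0513 0.1396] F [-0.2 -0.2  0.1] w -0.0003890290412250629 yaw -8.38 tilt [ 0.033 -0.014 -0.999]
off [-0.006   0.0605  0.0003]
on [0.0359 0.0598 0.0018]
btn [ 0.0055 -0.006   0.0001]
```

View pics/c2.png

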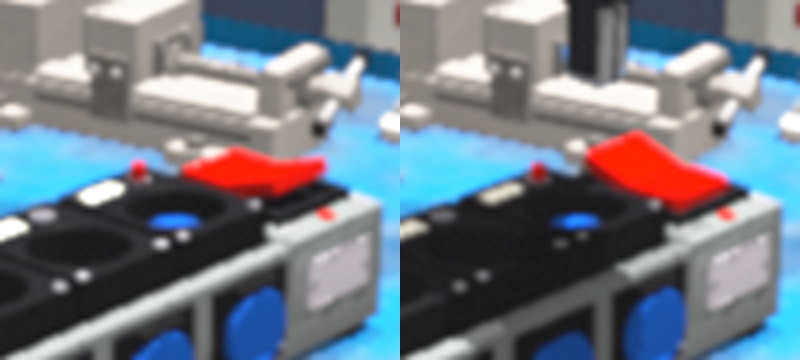

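The right half of the picture shows the near half of the paddle flat and the far half raised, so the box is OFF. The red pin and the popped blue button (575,222) are at the right-hand module. Next I'll align over that well.

Request:
apply_moves([
  [0.0055,-0.006,0.01,0,1],
  [-0.001,0,0.015,0,1],
  [-0.001,0,0.013,0,1],
  [0,0,0,0,1],
])

```text
clock: 4.43
position: [0.4728, 0.0519, 0.0996]
ee_rot: [0.997, -0.074, 0.017, 0.007]
ft_force: [-0.7, 0.3, -0.6]
grip_width: -0.0
```

```bash
python3 g.py
```

```text
t 4.43 p [0.4728 0.0519 0.0996] F [-0.7  0.3 -0.6] w -0.00035503995048301334 yaw -8.44 tilt [ 0.032 -0.016 -0.999]
off [-0.0113  0.0618  0.0003]
on [0.0306 0.0611 0.0017]
btn [ 0.0001 -0.0047 -0.    ]
```

Request:
apply_moves([
  [0,-0.005,0.002,0,1],
  [0,-0.001,0.006,0,1],
  [0,0,0,0,1],
])

```text
clock: 4.68
position: [0.4737, 0.0564, 0.0909]
ee_rot: [0.997, -0.075, 0.016, 0.007]
ft_force: [-0.2, 0.5, -1.0]
grip_width: -0.0
```

```bash
python3 g.py; python3 - <<'E'
from h import *
b,_=snap("side","s3")
cv2.imwrite("pics/c3.png",cv2.resize(b[180:290,250:370],(720,660),interpolation=cv2.INTER_CUBIC)[:600,:,::-1])
E
```

```text
t 4.68 p [0.4737 0.0564 0.0909] F [-0.2  0.5 -1. ] w -9.473768264744824e-05 yaw -8.54 tilt [ 0.031 -0.016 -0.999]
off [-0.0114  0.0665  0.0004]
on [0.0305 0.0657 0.0018]
btn [-0.0001 -0.0001 -0.    ]
```

View pics/c3.png

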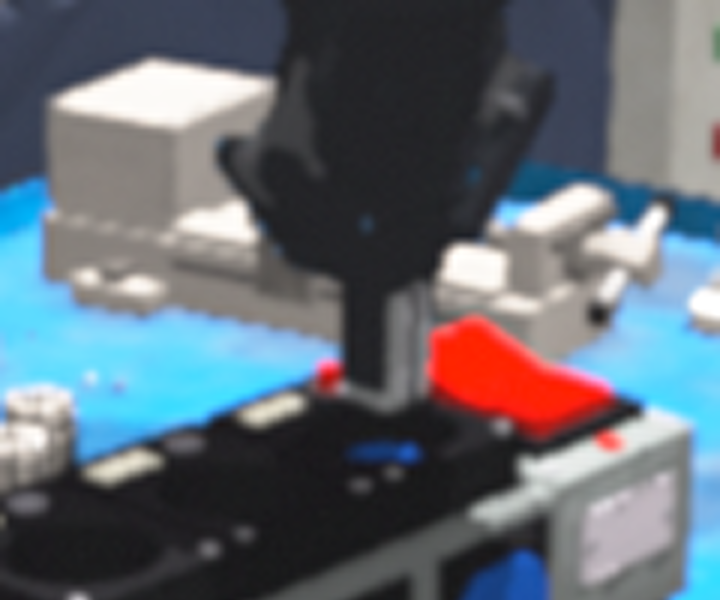

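The tip is at (385,400), above the button's centre (385,452). The 52 px gap agrees with a 20 mm height, so it is aligned. I'll go down into the well.

Request:
apply_moves([
  [0,0,0.008,0,1],
  [-0.001,0,0.007,0,1],
  [0,0,0,0,1],
])

```text
clock: 4.98
position: [0.4743, 0.0563, 0.0762]
ee_rot: [0.997, -0.075, 0.017, 0.007]
ft_force: [-0.3, -0.1, -0.3]
grip_width: 0.0
```

```bash
python3 g.py
```

```text
t 4.98 p [0.4743 0.0563 0.0762] F [-0.3 -0.1 -0.3] w 0.00016094925793541174 yaw -8.55 tilt [ 0.034 -0.016 -0.999]
off [-0.012   0.0664  0.0003]
on [0.0299 0.0656 0.0018]
btn [-0.0007 -0.0001 -0.    ]
```

5 mm below the rim with no contact. Now press.

Request:
apply_moves([
  [-0.001,0,0.005,0,1],
  [0,0,0.005,0,1],
  [0,0,0.004,0,1],
])

```text
clock: 5.23
position: [0.4746, 0.0563, 0.0624]
ee_rot: [0.997, -0.075, 0.018, 0.007]
ft_force: [-25.2, -3.2, 73.9]
grip_width: -0.001
```

Request:
apply_moves([
  [0,0,0.003,0,1],
  [0,0,0.002,0,1],
])

```text
clock: 5.4
position: [0.4745, 0.0563, 0.0628]
ee_rot: [0.997, -0.075, 0.017, 0.009]
ft_force: [-18.6, -2.9, 36.5]
grip_width: -0.003
```

The button is home: the tip bottomed out at 62.5 mm. I'll withdraw and look.

Request:
apply_moves([
  [0,0,-0.012,0,1],
  [0,0,-0.02,0,1],
  [0,0,-0.03,0,1],
  [0.01,0.03,-0.005,-0.5,1],
  [0.01,0.03,0,0,1],
])

```text
clock: 5.82
position: [0.4825, 0.0007, 0.1344]
ee_rot: [0.998, -0.065, 0.017, 0.009]
ft_force: [-0.2, 0.4, -1.1]
grip_width: 0.002
```

```bash
python3 g.py; python3 - <<'E'
from h import *
b,_=snap("side","s4")
B=np.hstack([cv2.resize(cv2.imread(f"pics/{x}.png")[200:290,270:370],(400,360),interpolation=cv2.INTER_CUBIC) for x in("s2","s4")])
cv2.imwrite("pics/c4.png",B)
E
```

```text
t 5.82 p [0.4825 0.0007 0.1344] F [-0.2  0.4 -1.1] w 0.0018026186015104432 yaw -7.41 tilt [ 0.032 -0.021 -0.999]
off [-0.0287  0.0121 -0.0008]
on [0.0133 0.0121 0.0007]
btn [-0.016  -0.0542 -0.0014]
```

View pics/c4.png

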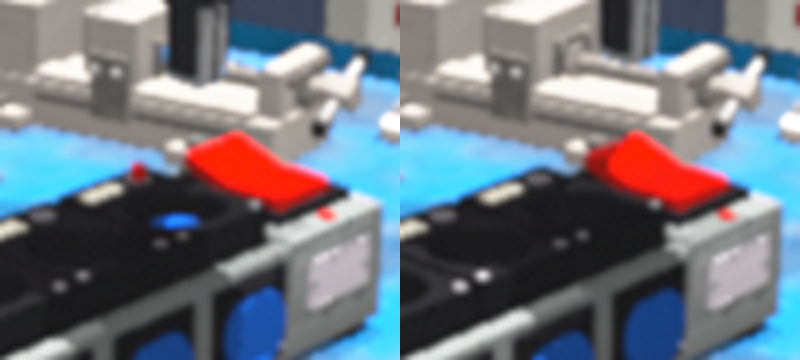

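The red pin has dropped and the blue button no longer shows above the well's edge, so the button is latched. The modules have not moved. Now the far half.

Request:
apply_moves([
  [0.012,0.012,0.01,0,1],
  [0,0,0.015,0,1],
  [0,0,0.012,0,1],
  [0,0,0,0,1],
])

```text
clock: 6.2
position: [0.4969, -0.0251, 0.097]
ee_rot: [0.997, -0.072, 0.019, 0.011]
ft_force: [-0.5, 0.4, 0.2]
grip_width: -0.001
```

```bash
python3 g.py
```

```text
t 6.2 p [ 0.4969 -0.0251  0.097 ] F [-0.5  0.4  0.2] w -0.0013765213298806789 yaw -8.21 tilt [ 0.036 -0.025 -0.999]
off [-0.0464 -0.0109 -0.002 ]
on [-0.0045 -0.0115 -0.0004]
btn [-0.0347 -0.0774 -0.0028]
```

Request:
apply_moves([
  [-0.004,-0.011,0,0,1],
  [0,0,0,0,1],
  [0,0,0,0,1],
])

```text
clock: 6.45
position: [0.4938, -0.0135, 0.0959]
ee_rot: [0.997, -0.072, 0.017, 0.011]
ft_force: [0.2, -0.4, 0.1]
grip_width: -0.0
```

```bash
python3 g.py
```

```text
t 6.45 p [ 0.4938 -0.0135  0.0959] F [ 0.2 -0.4  0.1] w -0.0004220045562845665 yaw -8.24 tilt [ 0.033 -0.024 -0.999]
off [-0.0416  0.0001 -0.0015]
on [ 0.0003 -0.0004  0.    ]
btn [-0.03   -0.0663 -0.0024]
```

Request:
apply_moves([
  [0,0,0.006,0,1],
  [0,0,0.006,0,1],
  [0,0,0.005,0,1],
  [0,0,0.002,0,1],
])

```text
clock: 6.78
position: [0.4959, -0.0145, 0.077]
ee_rot: [0.997, -0.072, 0.019, 0.011]
ft_force: [-7.2, 1.6, 19.9]
grip_width: 0.002
```

Bottomed at 77 mm. Up and away.

Request:
apply_moves([
  [0,0,-0.02,0,1],
  [0,0,-0.035,0,1],
  [0,0,-0.035,0,1],
  [0,0.03,-0.03,0,1],
  [0,0.04,-0.01,0,1],
])

```text
clock: 7.2
position: [0.4791, -0.0741, 0.2074]
ee_rot: [0.998, -0.066, 0.014, 0.009]
ft_force: [2.0, -1.0, -0.5]
grip_width: 0.0
```

Request:
apply_moves([
  [-0.01,0.04,0,0,1],
  [-0.01,0.04,0,0,1],
  [-0.01,0.04,0,0,1],
  [-0.01,0.04,0,0,1],
  [0,0,0,0,1],
])

```text
clock: 7.62
position: [0.4159, -0.2389, 0.2133]
ee_rot: [0.997, -0.068, 0.018, 0.012]
ft_force: [-0.4, -0.2, -0.3]
grip_width: 0.004
```

Request:
apply_moves([
  [-0.01,0.04,0,0,1],
  [-0.01,0.04,0,0,1],
  [-0.01,0.03,0,0,1],
  [0,0,0,0,1],
  [0,0,0,0,1],
])

```text
clock: 8.03
position: [0.3703, -0.3424, 0.2131]
ee_rot: [0.997, -0.071, 0.018, 0.012]
ft_force: [1.0, 1.0, -0.2]
grip_width: 0.001
```

```bash
python3 g.py; python3 - <<'E'
from h import *
a,_=snap("top","t5");b,_=snap("side","s5")
A=cv2.resize(a[175:325,140:365],(450,300),interpolation=cv2.INTER_CUBIC)
B=cv2.resize(b[200:290,270:370],(333,300),interpolation=cv2.INTER_CUBIC)
d=cv2.absdiff(cv2.imread("pics/top0.png"),a[:,:,::-1])[175:325,140:365]
cv2.imwrite("pics/c5.png",np.vstack([np.hstack([A,B])[:,:,::-1],np.hstack([cv2.resize(d,(450,300)),0*B])]))
E
```

```text
t 8.03 p [ 0.3703 -0.3424  0.2131] F [ 1.   1.  -0.2] w 0.001478487479780836 yaw -8.09 tilt [ 0.033 -0.026 -0.999]
off [ 0.0343 -0.343  -0.0058]
on [ 0.0762 -0.3435 -0.0043]
btn [ 0.0462 -0.4095 -0.0068]
```

View pics/c5.png

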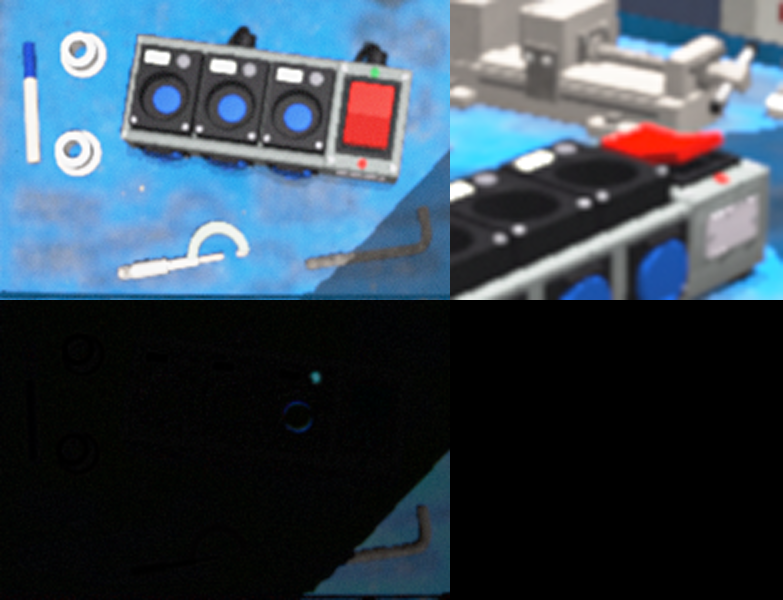

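The difference image shows only the dropped pin (315,378), the lowered button (298,417) and the arm's shadow. The rocker is back ON and nothing else has moved.

```bash
python3 -c "
from h import *
print(workorder.hand_in())"
```

```text
the job is handed in; nothing more can be done
None
```

The job is done and handed in at about 8 s on the robot's clock. I switched the box off at the near half of the rocker, pressed the tripped module's button home, then switched the box on again at the far half. The tripped module was the right-hand one, next to the rocker.

- **Rocker off and on:** after the first press the side picture showed the near half flat and the far half raised. After the last press it was back to its starting attitude.
- **Button:** the fingertip bottomed out at about 62.5 mm, where the latched face should lie at 63 mm. The red pin has dropped, and the button no longer shows above the rim in the side view.
- **Nothing else moved:** comparing the top picture round the box before and after shows only the dropped pin, the lowered button and the arm's shadow. That crop leaves out the caliper and the two brackets, which the arm passed above with wide clearance. The gripper ended clear of everything.

Two things were less clean than intended. The button press was harder than needed: the wrist read about 78 N just after bottoming, under the 120 N limit. I also overshot by 11 mm to the side above the far half of the rocker, without touching anything, and corrected it before pressing.

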